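# Count along the rack and push the bin into the third gap

### The job

Starting at the yellow end of the divider rack, put a fingertip on the white pad of the sprung rail above the first gap and slide it lightly along the rail, keeping contact over the ribs and counting every gap whether filled or empty, over the second pad and on to the third, and no farther. Then push the green bin along the bench with the fingers into that third gap until it is fully home against the back wall. Do not lift or tip the bin, press the rail only gently, leave the other bins and the things lying about where they are, and finish clear of everything.

Things in the scene. Friction and masses are not known exactly. Their poses are not given: they have to be found in the camera images.
- rack: grey metal divider rack fixed on the bench, 354 mm long (its y), 80 mm deep, 36 mm high. Origin on the bench under its middle; x points from its open front to its back, z up. Seven dividers 6 mm thick, at y = -174, -116, -58, 0, 58, 116, 174 mm, run from rounded noses at x = -40 mm back to the wall and leave six gaps 52 mm wide, centred at y = -145, -87, -29, 29, 87, 145 mm.
- rack_stop (a point): middle of the rack's back wall, on its inner face, 18 mm up (x = 34 mm of the rack): what a bin in a gap comes to rest against. The gaps are open at the front and above, with the bench as their floor; the rail bridges them near the back.
- rail (a joint): how far the sprung rail above the rack is pressed down, 0 (up) to 0.010 m (bottomed). A dark bar along the whole rack, 24 mm wide, centred at x = 22 mm of the rack; white pads over the gaps, tops 60 mm above the bench when up, and low dark ribs, 2.5 mm above the pads, over the dividers. It sinks as one piece: 2 to 3 N to start, 6 to 7 N at the bottom.
- yellow_end: yellow block 76 x 24 x 70 mm (rack's x, y, z) fixed at one end of the rack, at y = +193 or -193 mm of the rack; the gaps are counted from this end. Origin under its centre.
- green_bin: the loose small green open plastic bin with copper elbows in it, the part to be pushed: 74 mm long (x), 40 mm wide (y), 32 mm high, about 0.2 kg, standing on the bench in front of the rack. Origin at the centre of its underside, z up; its x axis starts roughly along the rack's x. When it is home against the back wall its origin is at x = -3 mm of the rack and its near end is level with the divider noses.
- grey_bin: bystander: grey bin of the same size, standing in the gap at y = -87 mm of the rack. Origin at the centre of its underside.
- blue_bin: bystander: blue bin of the same size, standing in the gap at y = +87 mm of the rack. Origin at the centre of its underside.
- elbow: bystander: loose copper pipe elbow, about 45 mm across and 26 mm high, on the bench. Origin on the bench under it.
- coupling: bystander: copper pipe coupling standing upright, 34 mm diameter, 40 mm high. Origin under its centre.
- tin: bystander: flat steel tin, 60 mm diameter, 35 mm high. Origin under its centre.
- wrench: bystander: wrench lying behind the rack, roughly along y. Origin under its middle.
- mug: bystander: blue mug, 80 mm diameter, 90 mm high. Origin under its centre.
- pad1 (a point): white pad of the rail above the gap at y = -145 mm of the rack: 24 x 44 mm (rack's x, y). Origin at the centre of its top face; x, y, z as the rack's.
- pad2 (a point): white pad of the rail above the gap at y = -87 mm of the rack: 24 x 44 mm (rack's x, y). Origin at the centre of its top face; x, y, z as the rack's.
- pad3 (a point): white pad of the rail above the gap at y = -29 mm of the rack: 24 x 44 mm (rack's x, y). Origin at the centre of its top face; x, y, z as the rack's.
- pad4 (a point): white pad of the rail above the gap at y = 29 mm of the rack: 24 x 44 mm (rack's x, y). Origin at the centre of its top face; x, y, z as the rack's.
- pad5 (a point): white pad of the rail above the gap at y = 87 mm of the rack: 24 x 44 mm (rack's x, y). Origin at the centre of its top face; x, y, z as the rack's.
- pad6 (a point): white pad of the rail above the gap at y = 145 mm of the rack: 24 x 44 mm (rack's x, y). Origin at the centre of its top face; x, y, z as the rack's.

How it is judged:
By the outcome, as a careful person would: the job done as asked, in the order asked, and still so for the second after the job is handed in, with the robot touching nothing.
It also fails if it takes over 64 s, if anything falls off the work surface, if the arm or the gripper's body presses on something with over 40 N, if the wrist force passes 120 N, or if a joint passes its speed limit or range.

### The arm

A 7-joint arm with a two-finger parallel gripper is mounted at the origin on the work surface. World frame = base frame: x ahead of the robot, y to its left, z up, the work surface at z = 0. Lengths are in mm, angles in rad, forces in N, time in s.
With the tool pointing down it reaches from about 425 to 1025 mm from the base axis. Payload 3.6 kg.
Tool frame: the origin (TCP) lies midway between the tips of the shut fingers; the grasp point (between the pads) lies 19 mm behind it (ctrl.tcp_to_grasp is the distance from the TCP to the grasp point, in mm); z points along the fingers, y is the line along which they close (so a half turn about z gives the same grasp; the last joint's range is limited). The gripper opens to 85 mm and grips with 20 to 120 N. Pads are 22 mm wide; open, the fingers measure 114 mm over their backs; the gripper's body (76 mm by 85 mm) begins 54 mm behind the grasp point. The pads swing forward as they close: fully open they stand 13 mm farther back than shut.
Start: joints at [-1.377, 0.591, 0.048, 1.609, -0.033, 0.943, -0.034], TCP at [205.782, 695.186, 231.302] pointing down, gripper open.
Joint ranges: [-2.69, 2.69], [-0.47, 2.24], [-1.27, 1.36], [0.19, 2.51], [-1.53, 4.68], [0.08, 2.07], [-3.09, 3.09]. Speed limits (rad/s): [2.57, 2.57, 3.14, 3.14, 3.14, 3.14, 3.14].

### API

Orientations are given as a unit quaternion [x, y, z, w].
In Python, from plant import ctrl, eyes, order gives the robot as it stands.
- The arm moves only by the tool servo_tool, never from a script. Its argument "moves" is a list of rows, each a list of 7 numbers: the turn, a rotation vector about the tool's x, y, z in degrees, then the shift along the tool's x, y, z in mm, then the closure, from 0 (fully open) to 1 (shut). A call has exactly 10 rows; each row shifts and turns the commanded pose from where the row before left it, along the tool's axes as they then stand; what a row does not reach is not made up. A row lasts 1/8 s, in which the tool goes at most 62.5 mm and 10.7 degrees, less where a joint would pass 70% of its speed; a pose out of reach is approached as far as the arm can. A call is refused whole if a number of a shift passes 62.5 or a number of a turn 10.7, either way. A call with a gripper value outside its range is refused whole. The fingers move at their own pace and stop on an object; the grip force is fixed at half the most. Time passes only in rows, so rows that do not move let the fingers close, or fill a call up. It gives the time, the measured TCP pose, the force, the opening and the grip force at its end, in the units of the state.
- ctrl.get_obs(): the state, without advancing time (a new reading comes with each control period).
- eyes.snapshot(name): name is "scene" or "top" or "wrist"; returns (picture, depth): 400x640x3 uint8, blue, green, red; 400x640 float32, mm along the optical axis (not along the pixel's ray), 0 where there is no reading.
- eyes.camera_model(name): a dict with "vfov" (degrees; the focal length in pixels is half the picture's height over the tangent of half this angle, whatever the lens; pixels are square), "cx", "cy" (the principal point, pixels), "R" (3x3) and "t" (3): a world point X has camera coordinates R X + t. Camera axes: x right, y down, z forward; pixel columns grow to the right and rows downward; lengths in mm; the calibration is good to about 2 mm. A picture is of the moment at which its call begins: read the wrist's pose just before it. camera_model takes no time and is no camera call; for the wrist camera it gives the pose at the moment of the call.
- order.finish_job(): hands the job in; it is judged then, once.
The state is a dict: "clock": time; "joints": joint angles; "joint_velocities": joint speeds; "joint_torque": joint torques, N m; "ee_pos": TCP position; "ee_rot": TCP orientation; "contact_force": force on the tool from outside, world axes, zero at the start; "wrist_torque": the same for the moment, N m; "grip_width": finger opening in mm; "gripper_force": force on a finger pad.
Only numpy, scipy, OpenCV 4.12 (cv2) and the standard library are available. Lean on these libraries where they do the work, as an engineer would, in place of code of your own. Each camera call takes 0.05 s, during which the arm holds its last target. There are 200 camera calls.

## Working session

There is one attempt and no reset: what is moved stays moved. The work goes in short steps, Python scripts to look and compute and a tool call to move; the robot and the scene stay as the last step left them, time stands still between calls to the robot, and variables do not carry over. Pictures are saved under pics/ and viewed, at most 10 in all, crops included, and the job is handed in when it is done.

Besides the shell and the picture viewer there is one more tool, called by a JSON object that holds its "fn" and its "kwargs". servo_tool: Moves the arm, as the interface text tells. Its arguments: {"type":"object","properties":{"moves":{"type":"array"}},"required":["moves"]}

```bash
mkdir -p pics
cat > h.py <<'E'
import numpy as np, cv2
from plant import ctrl, eyes, order
def cam(n):
    m=eyes.camera_model(n); f=200/np.tan(np.radians(m["vfov"])/2)
    return f,m["cx"],m["cy"],np.array(m["R"]),np.array(m["t"]).ravel(),m
def ray(c,u,v,z):
    f,cx,cy,R,t=c[:5]; d=R.T@np.array([(u-cx)/f,(v-cy)/f,1]); o=-R.T@t
    return o+d*(z-o[2])/d[2]
def cloud(c,D):
    f,cx,cy,R,t=c[:5]; v,u=np.mgrid[:400,:640]
    P=np.stack([(u-cx)/f*D,(v-cy)/f*D,D],-1)
    return (P-t)@R
E
python3 - <<'E'
from h import *
for n in("scene","top"):
    c=cam(n);im,D=eyes.snapshot(n);cv2.imwrite(f"pics/{n}0.png",im);np.save(f"pics/{n}0.npy",D);print(n,c[5])
o=ctrl.get_obs();print(o)
E
```

```text
scene {'vfov': 47.7765589943106, 'cx': 318.06549222922166, 'cy': 205.80528592718392, 'R': array([[ 0.89575402,  0.44402398, -0.02162062],
       [ 0.26533194, -0.57302476, -0.7753977 ],
       [-0.35668432,  0.68882896, -0.63110297]]), 't': array([-514.39277784, -112.7700449 , 1579.53865463])}
top {'vfov': 55.487544262469974, 'cx': 315.4335478002363, 'cy': 207.86891798413768, 'R': array([[-0.02658437, -0.99952661,  0.01548626],
       [-0.99813198,  0.02568844, -0.05543145],
       [ 0.05500739, -0.01693094, -0.99834239]]), 't': array([-13.47134618, 577.53968974, 916.71133612])}
{'clock': 0.1, 'joints': array([-1.37651757,  0.59202625,  0.04833736,  1.60968964, -0.03327339,
        0.94273813, -0.03367873]), 'joint_velocities': array([ 1.97144573e-03, -2.26566081e-04,  4.56240555e-04, -4.27380114e-03,
        4.76362993e-05, -1.86116922e-03,  1.30542065e-03]), 'joint_torque': array([ 4.25560967e-03, -5.49994683e+01,  1.55346461e+00, -1.98823839e+01,
        9.76683892e-03,  3.86167550e-03,  6.89848605e-06]), 'ee_pos': array([205.57509812, 694.45836462, 230.25859002]), 'ee_rot': array([ 1.43348819e-01,  9.89671692e-01, -1.02596293e-03, -7.05955188e-05]), 'contact_force': array([-0.32074128, -0.60592492,  0.22503024]), 'wrist_torque': array([-0.01025506,  0.01032747, -0.01535767]), 'gripper_force': 0.0, 'grip_width': 85.51453714751115}
```

View pics/top0.png

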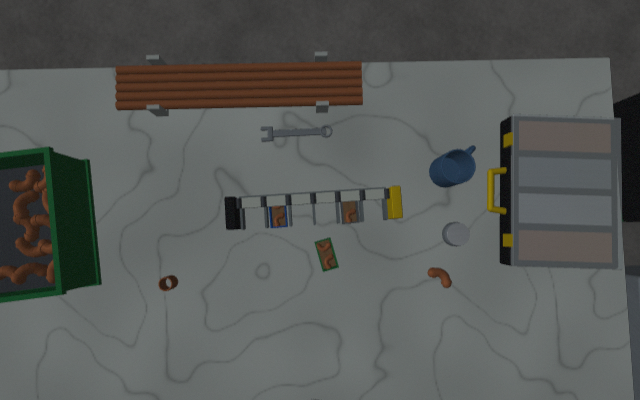

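View pics/scene0.png

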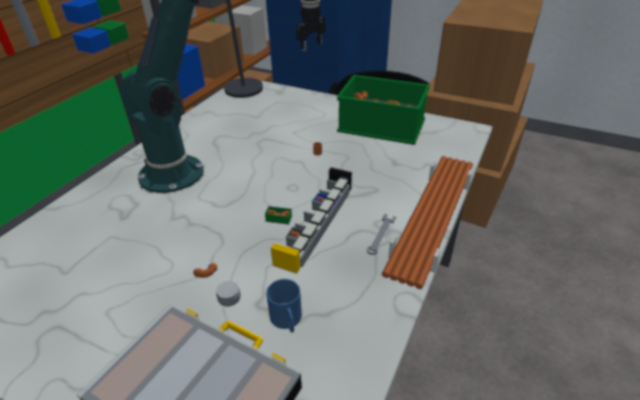

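The top view shows the rack along row ~208: the yellow block is at (397,202), at world −y, and the pads run from right to left along row ~197. The grey bin is in gap 2 (349,212), gap 3 at about col 325 is empty, and the green bin is at (326,254). The scene view agrees, and the arm is clear at the far left. Next I'll measure.

Run:
```python
from h import *
c=cam("top");im=cv2.imread("pics/top0.png");D=np.load("pics/top0.npy")
P=cloud(c,D);hsv=cv2.cvtColor(im,cv2.COLOR_BGR2HSV)
roi=np.zeros((400,640),bool);roi[180:280,215:410]=1
def rep(n,m,z):
    ct,_=cv2.findContours(m.astype(np.uint8),0,2)
    for k in ct:
        if cv2.contourArea(k)<25: continue
        r=cv2.minAreaRect(k); b=cv2.boxPoints(r); W=np.array([ray(c,*p,z)[:2] for p in b]); W2=ray(c,*r[0],z)
        mm=np.zeros((400,640),np.uint8);cv2.drawContours(mm,[k],-1,1,-1)
        e=np.linalg.norm(np.diff(W,axis=0),axis=1)
        i=e[:2].argmax(); d=W[i+1]-W[i]
        print(n,r[0],W2.round(1),"sides",e[:2].round(1),"long ang",np.degrees(np.arctan2(d[1],d[0])).round(1),"h",np.median(P[mm>0][:,2]).round(1))
H,S,V=hsv[...,0],hsv[...,1],hsv[...,2]
rep("yellow",roi&(H>18)&(H<35)&(S>150),70)
rep("green",roi&(H>40)&(H<85)&(S>90),32)
z=P[...,2]
rep("pads",roi&(S<40)&(V>150)&(z>50)&(z<70),60)
rep("rail",roi&(z>50)&(z<66),60)
print("bench h",np.median(z[280:300,250:350]),np.std(z[280:300,250:350]))
for n,cc in(("tin",(455,234)),("elbow",(440,277)),("mug",(452,168)),("coupling",(168,283))): print(n,ray(c,*cc,30).round())
```

```text
yellow (393.8440856933594, 201.97352600097656) [ 583. -210.   70.] sides [33. 74.] long ang -177.8 h 70.1
green (326.1697998046875, 254.09432983398438) [464.5 -51.1  32. ] sides [38.9 72.8] long ang -165.6 h 31.7
rail (313.1469421386719, 207.52505493164062) [575.5 -22.5  60. ] sides [366.5  75.4] long ang -87.4 h 61.1
bench h 0.9997498529985783 66.77608386160146
tin [ 504. -365.   30.]
elbow [ 402. -323.   30.]
mug [ 665. -365.   30.]
coupling [406. 327.  30.]
```

Run:
```python
from h import *
c=cam("top");D=np.load("pics/top0.npy");P=cloud(c,D)
q=P[150:300,0:100].reshape(-1,3);q=q[q[:,2]>20];print("crate",q.min(0),q.max(0),np.percentile(q[:,2],[50,90,99]))
q=P[120:265,500:618].reshape(-1,3);print("box",np.percentile(q,[2,98],axis=0).round())
q=P[188:215,226:238].reshape(-1,3);print("blackend",np.percentile(q,[2,50,98],axis=0).round())
```

```text
crate [396.93532225 -12.78027959  20.01308757] [708.888969   708.0808916  947.41426872] [ 90.59220066 149.33921741 153.06815716]
box [[ 434. -734.   19.]
 [ 763. -482.   71.]]
blackend [[565. 154.  -1.]
 [595. 169.  69.]
 [633. 193.  74.]]
```

{"fn": "servo_tool", "kwargs": {"moves": [[0, 0, -5, 0, -40, -20, 1], [0, 0, -5, -20, -50, -20, 1], [0, 0, -5, -20, -50, -20, 1], [0, 0, -4, -20, -50, -20, 1], [0, 0, 0, -20, -50, -10, 1], [0, 0, 0, 0, 0, 0, 1], [0, 0, 0, 0, 0, 0, 1], [0, 0, 0, 0, 0, 0, 1], [0, 0, 0, 0, 0, 0, 1], [0, 0, 0, 0, 0, 0, 1]]}}

```text
clock: 1.35
ee_pos: [258.7, 452.9, 320.9]
ee_rot: [-0.023, 1.0, -0.0, -0.0]
contact_force: [-0.0, -0.3, 0.3]
grip_width: 0.0
gripper_force: 0.0
```

{"fn": "servo_tool", "kwargs": {"moves": [[0, 0, 0, -40, -35, 0, 1], [0, 0, 0, -40, -45, 0, 1], [0, 0, 0, -40, -50, 0, 1], [0, 0, 0, -30, -50, 0, 1], [0, 0, 0, -10, -56, 0, 1], [0, 0, 0, -5, -57, 0, 1], [0, 0, 0, 0, -57, 0, 1], [0, 0, 0, 0, -57, 0, 1], [0, 0, 0, 0, -57, 0, 1], [0, 0, 0, 0, -57, 0, 1]]}}

```text
clock: 2.6
ee_pos: [446.0, -61.3, 321.5]
ee_rot: [-0.022, 1.0, 0.0, 0.0]
contact_force: [1.2, 0.0, -0.3]
grip_width: -0.1
gripper_force: 0.0
```

Run:
```python
from h import *
o=ctrl.get_obs();print(o["joints"].round(3),o["ee_pos"],o["ee_rot"],o["contact_force"])
c=cam("wrist");im,D=eyes.snapshot("wrist");cv2.imwrite("pics/w1.png",im);np.save("pics/w1.npy",D);import pickle;pickle.dump(c,open("pics/w1.pkl","wb"))
print(c[5], (-c[3].T@c[4]))
```

```text
[-0.296  0.128  0.373  2.11  -0.059  0.912  1.725] [446.01638581 -61.32235069 321.53517681] [-2.22861643e-02  9.99751521e-01  3.84481673e-05  4.70423771e-04] [ 1.19863176  0.0025345  -0.2792443 ]
{'vfov': 64.59838670755686, 'cx': 314.41211414128725, 'cy': 204.04163885640946, 'R': array([[-0.04511838,  0.99898001,  0.00181012],
       [ 0.9633798 ,  0.04303095,  0.26466527],
       [ 0.26431742,  0.01368511, -0.96433864]]), 't': array([  80.25533427, -486.48454155,  347.44973444])} [380.45335347 -63.99446967 463.66949382]
```

View pics/w1.png

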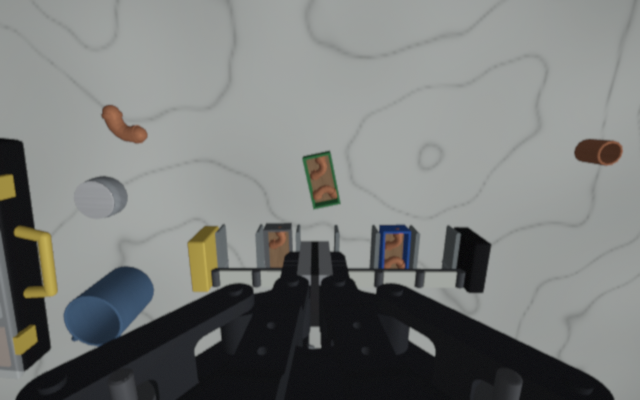

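Run:
```python
from h import *
import pickle
c=pickle.load(open("pics/w1.pkl","rb"));im=cv2.imread("pics/w1.png");D=np.load("pics/w1.npy");P=cloud(c,D)
z=P[...,2];hsv=cv2.cvtColor(im,cv2.COLOR_BGR2HSV);H,S,V=hsv[...,0],hsv[...,1],hsv[...,2]
print("bench",np.median(z[20:80,250:400]),np.std(z[20:80,250:400]))
roi=np.zeros((400,640),bool);roi[140:300,180:500]=1
def rect(n,m):
    q=P[m][:,:2].astype(np.float32);r=cv2.minAreaRect(q);print(n,len(q),r,"med",np.median(q,0).round(1),"z",np.median(z[m]).round(1))
m=roi&(H>18)&(H<35)&(S>150)&(z>67)&(z<74);rect("yellow top",m)
m=roi&(H>40)&(H<85)&(S>80)&(z>25)&(z<40);rect("green",m)
m=roi&(z>55)&(z<66);m=cv2.morphologyEx(m.astype(np.uint8),cv2.MORPH_OPEN,np.ones((2,2)))>0;m[:, 285:345]=0
rect("rail",m)
q=P[m];print(np.percentile(q,[1,99],axis=0).round(1))
m=roi&(z>67)&(z<74)&(V<60);m[:,:440]=0;rect("black top",m)
cv2.imwrite("pics/w1c.png",cv2.resize(im[190:310,180:500],None,fx=2.5,fy=2.5,interpolation=cv2.INTER_CUBIC))
```

```text
bench -0.20857920519794343 27.19295962295814
yellow top 42 ((580.3866577148438, -219.4928436279297), (14.904956817626953, 66.06996154785156), 81.9012680053711) med [ 554.3 -217.9] z 68.8
green 257 ((465.4455261230469, -49.729244232177734), (72.17694854736328, 37.7252197265625), 14.568720817565918) med [460.4 -53.3] z 31.6
rail 3214 ((514.9097900390625, -20.258163452148438), (272.31329345703125, 415.0863342285156), 2.380042791366577) med [597.1  33.8] z 60.0
[[ 434.5 -210.    -0.8]
 [ 651.8  169.7  367.5]]
black top 801 ((568.9752807617188, 169.82565307617188), (72.67659759521484, 22.30448341369629), 1.963037371635437) med [567.4 169.2] z 69.9
```

View pics/w1c.png

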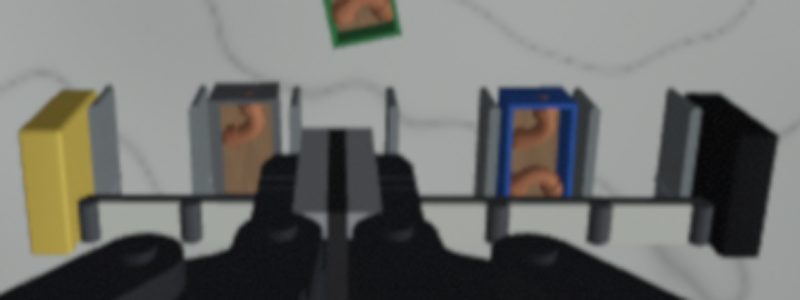

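The crop shows the yellow block at left, the grey bin in gap 2, the blue bin in gap 5, white pads at about crop row 218, and rounded dark ribs over the dividers. The fingers hide pads 3 and 4. I'll fit the rack pose from the visible pads and the two end blocks.

Run:
```python
from h import *
import pickle
c=pickle.load(open("pics/w1.pkl","rb"));im=cv2.imread("pics/w1.png");D=np.load("pics/w1.npy");P=cloud(c,D)
z=P[...,2];hsv=cv2.cvtColor(im,cv2.COLOR_BGR2HSV);H,S,V=hsv[...,0],hsv[...,1],hsv[...,2]
m=np.zeros((400,640),np.uint8);m[266:295,210:480]=1
m=(m>0)&(V>120)&(S<60)&(z>54)&(z<66)
ct,_=cv2.findContours(m.astype(np.uint8),0,2);C=[]
for k in ct:
    if cv2.contourArea(k)<100: continue
    W=np.array([ray(c,*(p[0]+0.0),60)[:2] for p in k],np.float32);r=cv2.minAreaRect(W);print("pad",r);C.append(r[0])
m=np.zeros((400,640),bool);m[215:300,180:225]=1
m&=(H>15)&(H<38)&(S>100)
for lo,hi in((66,75),):
    k=m&(z>lo)&(z<hi);r=cv2.minAreaRect(P[k][:,:2].astype(np.float32));print("ytop",k.sum(),r)
ys,xs=np.where(m);print("yellow px",xs.min(),xs.max(),ys.min(),ys.max())
```

```text
pad ((594.3928833007812, 119.73358154296875), (25.00689125061035, 54.14512634277344), 4.413983345031738)
pad ((596.535400390625, 67.01643371582031), (23.580528259277344, 46.226322174072266), 2.5320756435394287)
pad ((598.8994140625, 13.484441757202148), (23.574371337890625, 36.368133544921875), 2.5320048332214355)
pad ((603.9139404296875, -117.62022399902344), (25.10431480407715, 32.003116607666016), 2.532472610473633)
pad ((605.2429809570312, -165.7342987060547), (23.50790786743164, 46.596805572509766), 2.532508611679077)
ytop 829 ((584.0972900390625, -212.9804229736328), (72.78289031982422, 22.73716926574707), 2.6870734691619873)
yellow px 188 218 227 290
```

{"fn": "servo_tool", "kwargs": {"moves": [[0, 0, 0, -20, -14, 20, 1], [0, 0, 0, -20, -14, 30, 1], [0, 0, 0, -20, -14, 30, 1], [0, 0, 0, -20, -14, 30, 1], [0, 0, 0, -20, -14, 30, 1], [0, 0, 0, -20, -14, 30, 1], [0, 0, 0, -20, -14, 30, 1], [0, 0, 0, -15, -13, 25, 1], [0, 0, 0, 0, 0, 15, 1], [0, 0, 0, 0, 0, 0, 1]]}}

```text
clock: 3.9
ee_pos: [604.0, -162.6, 80.0]
ee_rot: [-0.022, 1.0, 0.001, -0.002]
contact_force: [-0.4, -0.4, 0.4]
grip_width: -0.1
gripper_force: 0.0
```

Run:
```python
from h import *
o=ctrl.get_obs();print(o["joints"].round(3),o["ee_pos"],o["ee_rot"],o["contact_force"])
a=eyes.snapshot("scene")[0];c=cam("scene")
f,cx,cy,R,t=c[:5]
for p in([605.4,-165.4,60],o["ee_pos"],[600.3,-49.5,60]):
    q=R@np.array(p)+t;print(q[0]/q[2]*f+cx,q[1]/q[2]*f+cy)
cv2.imwrite("pics/s1.png",cv2.resize(a[130:290,220:420],None,fx=3.7,fy=3.7,interpolation=cv2.INTER_CUBIC))
```

```text
[ 0.013  0.681  0.259  1.941 -0.309  0.561  2.095] [ 603.98713356 -162.63583528   80.02072529] [-2.21901724e-02  9.99751860e-01  7.49792811e-04 -1.80361961e-03] [-0.4476325  -0.43228424  0.4128141 ]
300.60992061147044 241.62276124936764
300.2843054592911 235.35724007564676
318.08362329016694 215.70275891431524
```

View pics/s1.png

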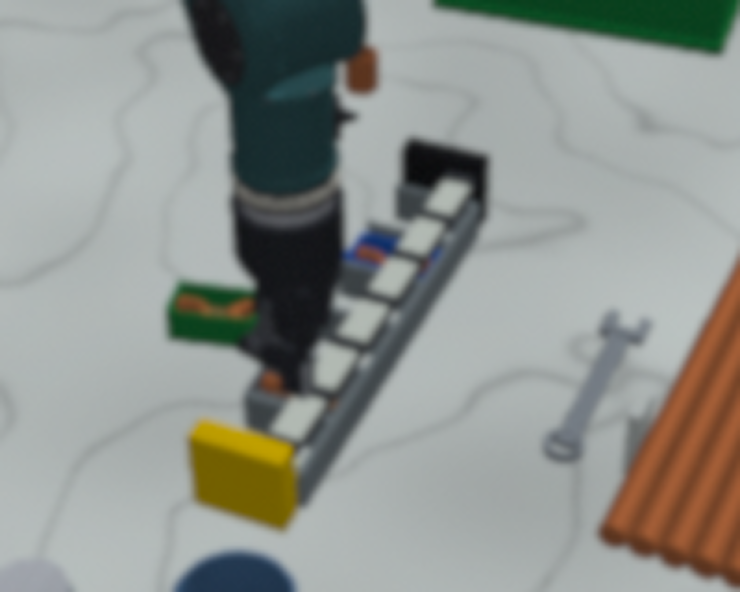

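The fingertip hangs over pad 1, at crop (297,388) with the pad at (300,415), and the heights are consistent. I'll descend slowly.

{"fn": "servo_tool", "kwargs": {"moves": [[0, 0, 0, -1, -3, 3, 1], [0, 0, 0, 0, 0, 3, 1], [0, 0, 0, 0, 0, 3, 1], [0, 0, 0, 0, 0, 3, 1], [0, 0, 0, 0, 0, 3, 1], [0, 0, 0, 0, 0, 2, 1], [0, 0, 0, 0, 0, 1, 1], [0, 0, 0, 0, 0, 1, 1], [0, 0, 0, 0, 0, 1, 1], [0, 0, 0, 0, 0, 0, 1]]}}

```text
clock: 5.2
ee_pos: [606.7, -166.8, 61.3]
ee_rot: [-0.022, 1.0, 0.0, -0.0]
contact_force: [-0.2, -0.2, 0.4]
grip_width: 0.2
gripper_force: 0.0
```

{"fn": "servo_tool", "kwargs": {"moves": [[0, 0, 0, 0, 0, 0.5, 1], [0, 0, 0, 0, 0, 0.5, 1], [0, 0, 0, 0, 0, 0.5, 1], [0, 0, 0, 0, 0, 0.5, 1], [0, 0, 0, 0, 0, 0.5, 1], [0, 0, 0, 0, 0, 0.5, 1], [0, 0, 0, 0, 0, 0, 1], [0, 0, 0, 0, 0, 0, 1], [0, 0, 0, 0, 0, 0, 1], [0, 0, 0, 0, 0, 0, 1]]}}

```text
clock: 6.45
ee_pos: [606.7, -166.8, 58.3]
ee_rot: [-0.022, 1.0, 0.0, 0.0]
contact_force: [-0.6, -0.3, 2.9]
grip_width: 0.2
gripper_force: 1.6
```

{"fn": "servo_tool", "kwargs": {"moves": [[0, 0, 0, 0, 0, 0.5, 1], [0, 0, 0, 0, 0, 0.5, 1], [0, 0, 0, 0, 2, 0, 1], [0, 0, 0, 0, 2.5, 0, 1], [0, 0, 0, 0, 2.5, 0, 1], [0, 0, 0, 0, 2.5, 0, 1], [0, 0, 0, 0, 2.5, 0, 1], [0, 0, 0, 0, 2.5, 0, 1], [0, 0, 0, 0, 2.5, 0, 1], [0, 0, 0, 0, 2.5, 0, 1]]}}

```text
clock: 7.7
ee_pos: [605.9, -148.4, 57.4]
ee_rot: [-0.022, 1.0, -0.001, 0.0]
contact_force: [0.1, -6.4, 3.6]
grip_width: -0.1
gripper_force: 3.2
```

The leading edge has met the first rib squarely, with 6 N sideways. I'll ease back a little and lean the finger so it trails over the rounded ribs.

{"fn": "servo_tool", "kwargs": {"moves": [[0, 0, 0, 0, -1.5, 0, 1], [-3, 0, 0, 0, 0, -0.5, 1], [-3, 0, 0, 0, 0, -0.5, 1], [-3, 0, 0, 0, 0, -0.5, 1], [-3, 0, 0, 0, 0, -0.5, 1], [-3, 0, 0, 0, 0, -0.5, 1], [0, 0, 0, 0, 0, 0, 1], [0, 0, 0, 0, 0, 0, 1], [0, 0, 0, 0, 0, 0, 1], [0, 0, 0, 0, 0, 0, 1]]}}

```text
clock: 8.95
ee_pos: [605.8, -148.6, 59.9]
ee_rot: [-0.022, 0.991, 0.13, -0.003]
contact_force: [-0.8, -1.6, 3.8]
grip_width: 0.1
gripper_force: 1.6
```

{"fn": "servo_tool", "kwargs": {"moves": [[0, 0, 0, 0, 1.93, 0.52, 1], [0, 0, 0, 0, 1.93, 0.52, 1], [0, 0, 0, 0, 1.93, 0.52, 1], [0, 0, 0, 0, 1.93, 0.52, 1], [0, 0, 0, 0, 1.93, 0.52, 1], [0, 0, 0, 0, 1.93, 0.52, 1], [0, 0, 0, 0, 1.93, 0.52, 1], [0, 0, 0, 0, 1.93, 0.52, 1], [0, 0, 0, 0, 1.93, 0.52, 1], [0, 0, 0, 0, 1.93, 0.52, 1]]}}

```text
clock: 10.2
ee_pos: [604.5, -126.6, 59.8]
ee_rot: [-0.022, 0.991, 0.132, -0.004]
contact_force: [-0.0, 0.8, 3.2]
grip_width: 0.1
gripper_force: 1.2
```

{"fn": "servo_tool", "kwargs": {"moves": [[0, 0, 0, 0, 2.9, 0.8, 1], [0, 0, 0, 0, 2.9, 0.8, 1], [0, 0, 0, 0, 2.9, 0.78, 1], [0, 0, 0, 0, 2.9, 0.78, 1], [0, 0, 0, 0, 2.9, 0.78, 1], [0, 0, 0, 0, 2.9, 0.78, 1], [0, 0, 0, 0, 2.9, 0.78, 1], [0, 0, 0, 0, 2.9, 0.78, 1], [0, 0, 0, 0, 2.9, 0.78, 1], [0, 0, 0, 0, 2.9, 0.78, 1]]}}

```text
clock: 11.45
ee_pos: [603.7, -98.9, 59.7]
ee_rot: [-0.022, 0.991, 0.13, -0.003]
contact_force: [0.0, -1.7, 4.1]
grip_width: 0.1
gripper_force: 1.6
```

{"fn": "servo_tool", "kwargs": {"moves": [[0, 0, 0, 0, 2.9, 0.78, 1], [0, 0, 0, 0, 2.9, 0.78, 1], [0, 0, 0, 0, 2.9, 0.78, 1], [0, 0, 0, 0, 2.9, 0.78, 1], [0, 0, 0, 0, 2.9, 0.78, 1], [0, 0, 0, 0, 2.9, 0.78, 1], [0, 0, 0, 0, 2.9, 0.78, 1], [0, 0, 0, 0, 2.9, 0.78, 1], [0, 0, 0, 0, 2.9, 0.78, 1], [0, 0, 0, 0, 2.9, 0.78, 1]]}}

```text
clock: 12.7
ee_pos: [602.0, -67.3, 59.6]
ee_rot: [-0.022, 0.991, 0.131, -0.003]
contact_force: [0.6, -4.0, 2.7]
grip_width: 0.1
gripper_force: 2.0
```

{"fn": "servo_tool", "kwargs": {"moves": [[0, 0, 0, 0, 2.9, 0.78, 1], [0, 0, 0, 0, 2.9, 0.78, 1], [0, 0, 0, 0, 2.9, 0.78, 1], [0, 0, 0, 0, 2.9, 0.78, 1], [0, 0, 0, 0, 2.9, 0.78, 1], [0, 0, 0, 0, 2.9, 0.78, 1], [0, 0, 0, 0, 2, 0.54, 1], [0, 0, 0, 0, 0, 0, 1], [0, 0, 0, 0, 0, 0, 1], [0, 0, 0, 0, 0, 0, 1]]}}

```text
clock: 13.95
ee_pos: [601.5, -48.5, 59.7]
ee_rot: [-0.022, 0.991, 0.131, -0.003]
contact_force: [-0.7, -0.5, 3.4]
grip_width: 0.0
gripper_force: 1.6
```

Contact is holding at pad 3's centre (rack y = −28, 3.4 N), so the slide ends here. I'll lift straight up, straighten the tool and go beside the green bin.

{"fn": "servo_tool", "kwargs": {"moves": [[0, 0, 0, 0, 3, -11, 1], [0, 0, 0, 0, 6.5, -24, 1], [0, 0, 0, 0, 5, -18, 1], [3, 0, 0, 20, 0, 0, 1], [3, 0, 0, 20, 0, 0, 1], [3, 0, 0, 20, 0, 0, 1], [3, 0, 0, 20, 0, 0, 1], [3, 0, 0, 20, 0, 0, 1], [0, 0, 0, 20, 20, 0, 1], [0, 0, 0, 0, 35, 0, 1]]}}

```text
clock: 15.2
ee_pos: [476.7, 0.5, 115.0]
ee_rot: [-0.02, 1.0, -0.0, -0.001]
contact_force: [0.8, 1.2, 0.6]
grip_width: -0.2
gripper_force: 0.0
```

Run:
```python
from h import *
o=ctrl.get_obs();p=o["ee_pos"];a=np.radians(2.53);d=p[:2]-[577,-21.5]
print(p,o["ee_rot"],"rack",d[0]*np.cos(a)+d[1]*np.sin(a),-d[0]*np.sin(a)+d[1]*np.cos(a))
im,D=eyes.snapshot("wrist");cv2.imwrite("pics/w2.png",im)
```

```text
[4.76705039e+02 4.70719160e-01 1.14964239e+02] [-2.03924892e-02  9.99791355e-01 -1.31375671e-04 -1.17307336e-03] rack -99.22735607697359 26.376571598189393
```

View pics/w2.png

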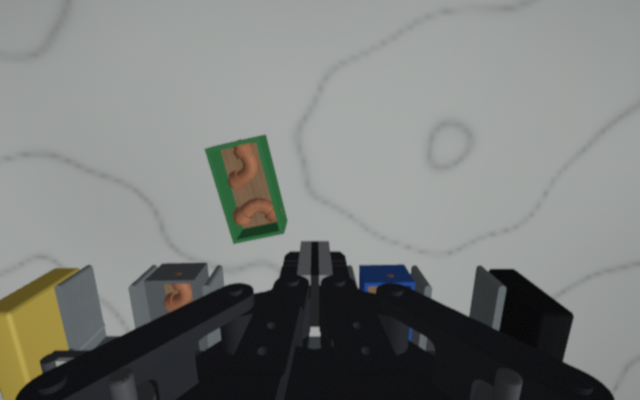

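The picture shows the fingertips at (314,250), to the right of the green bin (245,188), and free to descend beside its front end.

{"fn": "servo_tool", "kwargs": {"moves": [[0, 0, 0, 0, 0, 20, 1], [0, 0, 0, 0, 0, 25, 1], [0, 0, 0, 0, 0, 25, 1], [0, 0, 0, 0, 0, 20, 1], [0, 0, 0, 0, 0, 13, 1], [0, 0, 0, 0, -4, 0, 1], [0, 0, 0, 0, -4, 0, 1], [0, 0, 0, 0, -4, 0, 1], [0, 0, 0, 0, -2, 0, 1], [0, 0, 0, 0, 0, 0, 1]]}}

```text
clock: 16.5
ee_pos: [480.0, -13.2, 11.9]
ee_rot: [-0.022, 1.0, -0.0, 0.0]
contact_force: [0.1, -0.8, -0.5]
grip_width: -0.1
gripper_force: 0.0
```

```bash
cat > bin.py <<'E'
from h import *
def go(name):
    o=ctrl.get_obs();p=o["ee_pos"];a=np.radians(2.53)
    f=lambda p:(((p[0]-577)*np.cos(a)+(p[1]+21.5)*np.sin(a)).round(1),(-(p[0]-577)*np.sin(a)+(p[1]+21.5)*np.cos(a)).round(1))
    print("tcp",p.round(1),"rack",f(p),"yaw",np.degrees(2*np.arctan2(o["ee_rot"][0],-o["ee_rot"][1])).round(2),o["contact_force"].round(1))
    c=cam("wrist");im,D=eyes.snapshot("wrist");cv2.imwrite(f"pics/{name}.png",im);P=cloud(c,D);z=P[...,2]
    h=cv2.cvtColor(im,cv2.COLOR_BGR2HSV);m=(h[...,0]>40)&(h[...,0]<85)&(h[...,1]>80)&(z<60)
    ct,_=cv2.findContours(m.astype(np.uint8),0,2);k=max(ct,key=cv2.contourArea)
    mm=np.zeros(m.shape,np.uint8);cv2.drawContours(mm,[k],-1,1,-1);s=m&(mm>0)&(z>28)&(z<36)
    r=cv2.minAreaRect(P[s][:,:2].astype(np.float32));print("bin rim",s.sum(),"rack",f(r[0]),"size",np.round(r[1],1),"angle-2.5",round(r[2]-2.53,1),"z",z[s].mean().round(1))
E
python3 -c "from bin import *;go('w3')"
```

```text
tcp [480.  -13.2  11.9] rack (np.float64(-96.5), np.float64(12.5)) yaw -357.51 [ 0.1 -0.8 -0.5]
bin rim 3400 rack (np.float64(-118.8), np.float64(-25.2)) size [62. 43.] angle-2.5 10.5 z 31.1
```

{"fn": "servo_tool", "kwargs": {"moves": [[0, 0, 0, 0, -1.5, 0, 1], [0, 0, 0, 0, -1.5, 0, 1], [0, 0, 0, 0, -1.5, 0, 1], [0, 0, 0, 0, -1.5, 0, 1], [0, 0, 0, 0, -1.5, 0, 1], [0, 0, 0, 0, -1.5, 0, 1], [0, 0, 0, 0, 0, 0, 1], [0, 0, 0, 0, 0, 0, 1], [0, 0, 0, 0, 0, 0, 1], [0, 0, 0, 0, 0, 0, 1]]}}

```text
clock: 17.8
ee_pos: [480.1, -22.1, 11.6]
ee_rot: [-0.022, 1.0, -0.0, -0.0]
contact_force: [0.6, 0.2, -0.5]
grip_width: -0.3
gripper_force: 0.0
```

```bash
python3 -c "from bin import *;go('w4')"
```

```text
tcp [480.1 -22.1  11.6] rack (np.float64(-96.8), np.float64(3.7)) yaw -357.49 [ 0.6  0.2 -0.5]
bin rim 3396 rack (np.float64(-118.8), np.float64(-30.9)) size [65.9 41.7] angle-2.5 3.3 z 31.2
```

View pics/w4.png

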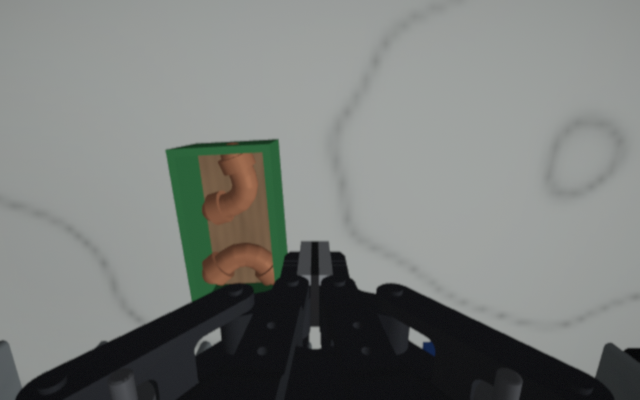

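The bin is now 3° off the rack axis and centred near y = −30. I'll go round behind its near end with the fingers slightly open, to give a wide push face.

{"fn": "servo_tool", "kwargs": {"moves": [[0, 0, 0, 0, 15, 0, 1], [0, 0, 0, 0, 10, -25, 1], [0, 0, 0, 10, 0, -25, 1], [0, 0, 0, 20, -20, 0, 0.8], [0, 0, 0, 20, -20, 0, 0.8], [0, 0, 0, 20, -20, 0, 0.8], [0, 0, 0, 10, 0, 0, 0.8], [0, 0, 0, 0, 0, 0, 0.8], [0, 0, 0, 0, 0, 0, 0.8], [0, 0, 0, 0, 0, 0, 0.8]]}}

```text
clock: 19.1
ee_pos: [403.0, -59.8, 61.6]
ee_rot: [-0.023, 1.0, 0.0, 0.001]
contact_force: [0.7, 0.9, -0.6]
grip_width: 17.0
gripper_force: 0.0
```

```bash
python3 -c "
from bin import *;go('w5');o=ctrl.get_obs();print(o['joints'].round(2),o['grip_width'],o['ee_rot'])"
```

```text
tcp [403.  -59.8  61.6] rack (np.float64(-175.5), np.float64(-30.5)) yaw -357.39 [ 0.7  0.9 -0.6]
bin rim 220 rack (np.float64(-150.6), np.float64(-29.8)) size [ 3.6 20. ] angle-2.5 1.9 z 30.9
[-0.05  0.55  0.11  2.42 -0.34  0.18  2.  ] 17.05828688682932 [-2.25840752e-02  9.99744847e-01  4.33775233e-05  4.45105708e-04]
```

{"fn": "servo_tool", "kwargs": {"moves": [[0, 0, 0, 0, 0, 6, 0.8], [0, 0, 0, 0, 0, 6, 0.8], [0, 0, 0, 0, 0, 6, 0.8], [0, 0, 0, 0, 0, 6, 0.8], [0, 0, 0, 0, 0, 6, 0.8], [0, 0, 0, 0, 0, 6, 0.8], [0, 0, 0, 0, 0, 6, 0.8], [0, 0, 0, 0, 0, 4, 0.8], [0, 0, 0, 0, 0, 0, 0.8], [0, 0, 0, 0, 0, 0, 0.8]]}}

```text
clock: 20.4
ee_pos: [402.6, -60.7, 16.8]
ee_rot: [-0.022, 1.0, 0.0, -0.001]
contact_force: [0.6, -0.2, 0.3]
grip_width: 17.1
gripper_force: 0.0
```

```bash
python3 -c "
from bin import *;o=ctrl.get_obs();print(o['joints'].round(2),o['grip_width'],o['ee_rot'])"
```

```text
[-0.04  0.66  0.1   2.43 -0.89  0.08  2.54] 17.101334469670494 [-2.21676977e-02  9.99753626e-01  1.23222791e-04 -1.12472530e-03]
```

{"fn": "servo_tool", "kwargs": {"moves": [[0, 0, 0, -3, 0.5, 0, 0.8], [0, 0, 0, -3, 0.5, 0, 0.8], [0, 0, 0, -3, 0.5, 0, 0.8], [0, 0, 0, -3, 0, 0, 0.8], [0, 0, 0, -3, 0, 0.5, 0.8], [0, 0, 0, -3, 0, 0.5, 0.8], [0, 0, 0, -3, 0, 0.5, 0.8], [0, 0, 0, -3, 0, 0.5, 0.8], [0, 0, 0, -3, 0, 0.5, 0.8], [0, 0, 0, -3, 0, 0, 0.8]]}}

```text
clock: 21.65
ee_pos: [433.0, -57.9, 14.2]
ee_rot: [-0.022, 1.0, 0.0, -0.001]
contact_force: [0.3, 0.1, 0.1]
grip_width: 17.1
gripper_force: 0.3
```

```bash
cat >> bin.py <<'E'
def top(name):
    o=ctrl.get_obs();p=o["ee_pos"];a=np.radians(2.53)
    f=lambda p:(round((p[0]-577)*np.cos(a)+(p[1]+21.5)*np.sin(a),1),round(-(p[0]-577)*np.sin(a)+(p[1]+21.5)*np.cos(a),1))
    c=cam("top");im,D=eyes.snapshot("top");cv2.imwrite(f"pics/{name}.png",im)
    h=cv2.cvtColor(im,cv2.COLOR_BGR2HSV);m=(h[...,0]>40)&(h[...,0]<85)&(h[...,1]>80);m[:,:220]=0;m[:,420:]=0;m[:180]=0;m[290:]=0
    ys,xs=np.where(m);W=np.array([ray(c,x,y,32)[:2] for x,y in zip(xs,ys)],np.float32);r=cv2.minAreaRect(W)
    R=np.array([f(w) for w in W]);print("tcp rack",f(p),o["joints"].round(2)[5],"top bin",len(W),f(r[0]),np.round(r[1],1),"ang",round(r[2]-2.53,1),"ext",R.min(0),R.max(0))
    return im
E
python3 -c "
from bin import *;im=top('t6');go('w6')
cv2.imwrite('pics/t6c.png',cv2.resize(im[170:290,230:420],None,fx=4,fy=4,interpolation=cv2.INTER_CUBIC))"
```

```text
tcp rack (np.float64(-145.5), np.float64(-30.0)) 0.15 top bin 111 (np.float64(-128.8), np.float64(-46.7)) [148.   58.2] ang 21.4 ext [-197.9  -94.4] [-62.3 -13.3]
tcp [433.8 -57.9  14.2] rack (np.float64(-144.7), np.float64(-30.0)) yaw -357.47 [-0.2 -0.6 -0.5]
bin rim 383 rack (np.float64(-132.2), np.float64(-29.5)) size [ 6.7 17.4] angle-2.5 2.0 z 30.9
```

View pics/w6.png

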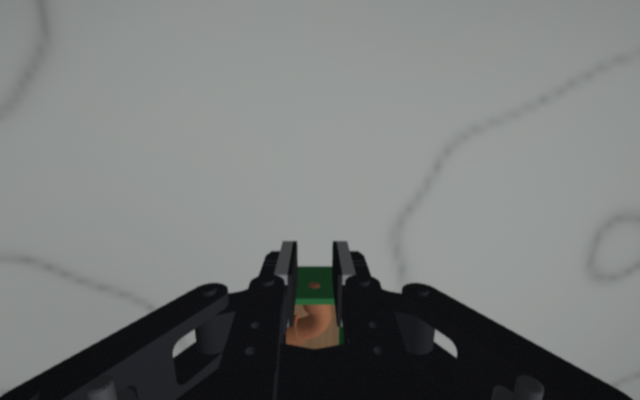

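The near end of the bin, with its green rim at (314,285), sits square and centred between the two fingers. I'll keep pushing.

{"fn": "servo_tool", "kwargs": {"moves": [[0, 0, 0, -3, 0, 0, 0.8], [0, 0, 0, -3, 0, 0, 0.8], [0, 0, 0, -3, 0, 0, 0.8], [0, 0, 0, -3, 0, 0, 0.8], [0, 0, 0, -3, 0, 0, 0.8], [0, 0, 0, -3, 0, 0, 0.8], [0, 0, 0, -3, 0, 0, 0.8], [0, 0, 0, -3, 0, 0, 0.8], [0, 0, 0, -3, 0, 0, 0.8], [0, 0, 0, -3, 0, 0, 0.8]]}}

```text
clock: 23.0
ee_pos: [462.8, -56.5, 14.2]
ee_rot: [-0.022, 1.0, 0.0, -0.001]
contact_force: [-1.2, 0.1, 1.9]
grip_width: 17.0
gripper_force: 0.7
```

```bash
python3 -c "
from bin import *;go('w7')
im=eyes.snapshot('scene')[0]
cv2.imwrite('pics/s7c.png',cv2.resize(im[150:280,230:400],None,fx=4.4,fy=4.4,interpolation=cv2.INTER_CUBIC))"
```

```text
tcp [462.8 -56.5  14.2] rack (np.float64(-115.6), np.float64(-30.0)) yaw -357.49 [-1.2  0.1  1.9]
bin rim 376 rack (np.float64(-103.2), np.float64(-29.5)) size [ 6.4 17.5] angle-2.5 1.4 z 30.9
```

View pics/s7c.png

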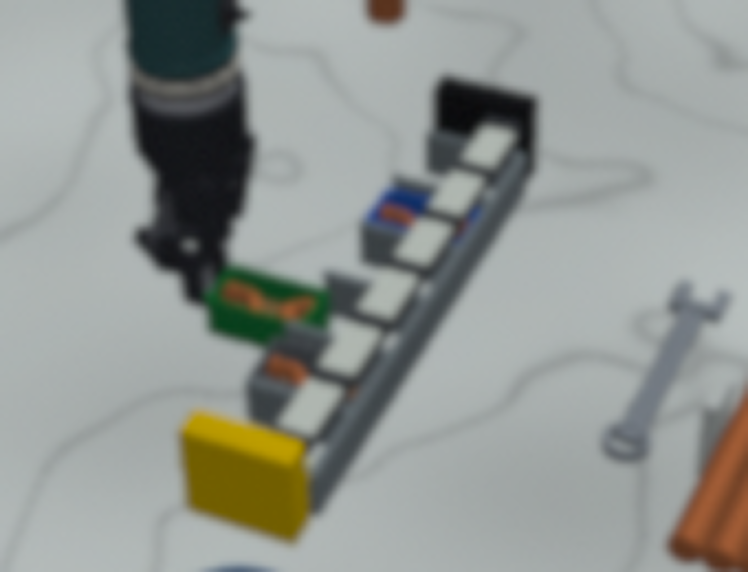

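The bin's front is entering the third gap, with its corner at (325,300) between the dividers beside the grey bin. I'll continue.

{"fn": "servo_tool", "kwargs": {"moves": [[0, 0, 0, -3, 0, 0, 0.8], [0, 0, 0, -4, 0, 0, 0.8], [0, 0, 0, -4, 0, 0, 0.8], [0, 0, 0, -4, 0, 0, 0.8], [0, 0, 0, -4, 0, 0, 0.8], [0, 0, 0, -4, 0, 0, 0.8], [0, 0, 0, -4, 0, 0, 0.8], [0, 0, 0, -4, 0, 0, 0.8], [0, 0, 0, -4, 0, 0, 0.8], [0, 0, 0, -4, 0, 0, 0.8]]}}

```text
clock: 24.35
ee_pos: [501.8, -54.8, 14.1]
ee_rot: [-0.022, 1.0, 0.0, -0.001]
contact_force: [-1.3, -0.6, 0.6]
grip_width: 17.4
gripper_force: 0.7
```

```bash
python3 -c "
from bin import *;go('w8')"
```

```text
tcp [501.8 -54.8  14.1] rack (np.float64(-76.6), np.float64(-29.9)) yaw -357.49 [-1.3 -0.6  0.6]
bin rim 382 rack (np.float64(-64.7), np.float64(-29.5)) size [ 7.7 17.5] angle-2.5 1.3 z 31.0
```

{"fn": "servo_tool", "kwargs": {"moves": [[0, 0, 0, -3, 0, 0, 0.8], [0, 0, 0, -3, 0, 0, 0.8], [0, 0, 0, -3, 0, 0, 0.8], [0, 0, 0, -3, 0, 0, 0.8], [0, 0, 0, -3, 0, 0, 0.8], [0, 0, 0, -3, 0, 0, 0.8], [0, 0, 0, -2, 0, 0, 0.8], [0, 0, 0, -1.5, 0, 0, 0.8], [0, 0, 0, -1, 0, 0, 0.8], [0, 0, 0, -1, 0, 0, 0.8]]}}

```text
clock: 25.65
ee_pos: [524.9, -53.8, 14.1]
ee_rot: [-0.022, 1.0, 0.0, -0.001]
contact_force: [-1.8, 0.6, 0.8]
grip_width: 17.0
gripper_force: 0.7
```

{"fn": "servo_tool", "kwargs": {"moves": [[0, 0, 0, -0.5, 0, 0, 0.8], [0, 0, 0, -0.5, 0, 0, 0.8], [0, 0, 0, -0.5, 0, 0, 0.8], [0, 0, 0, -0.5, 0, 0, 0.8], [0, 0, 0, -0.5, 0, 0, 0.8], [0, 0, 0, -0.5, 0, 0, 0.8], [0, 0, 0, -0.5, 0, 0, 0.8], [0, 0, 0, 0, 0, 0, 0.8], [0, 0, 0, 0, 0, 0, 0.8], [0, 0, 0, 0, 0, 0, 0.8]]}}

```text
clock: 26.9
ee_pos: [527.1, -53.7, 14.0]
ee_rot: [-0.022, 1.0, 0.0, -0.002]
contact_force: [-4.6, -0.8, 3.6]
grip_width: 17.4
gripper_force: 2.6
```

{"fn": "servo_tool", "kwargs": {"moves": [[0, 0, 0, -0.5, 0, 0, 0.8], [0, 0, 0, -0.5, 0, 0, 0.8], [0, 0, 0, -0.5, 0, 0, 0.8], [0, 0, 0, -0.5, 0, 0, 0.8], [0, 0, 0, 0, 0, 0, 0.8], [0, 0, 0, 0, 0, 0, 0.8], [0, 0, 0, 0, 0, 0, 0.8], [0, 0, 0, 0, 0, 0, 0.8], [0, 0, 0, 0, 0, 0, 0.8], [0, 0, 0, 0, 0, 0, 0.8]]}}

```text
clock: 28.15
ee_pos: [527.1, -53.6, 13.8]
ee_rot: [-0.022, 1.0, 0.001, -0.004]
contact_force: [-7.9, -1.1, 5.2]
grip_width: 17.0
gripper_force: 3.9
```

It is firmly stopped: the force rises with no motion, at rack x = −51, exactly the predicted spot. I'll back off and rise clear.

{"fn": "servo_tool", "kwargs": {"moves": [[0, 0, 0, 2, 0, 0, 0.8], [0, 0, 0, 4, 0, 0, 0.8], [0, 0, 0, 10, 0, 0, 0.8], [0, 0, 0, 15, 0, 0, 0.8], [0, 0, 0, 15, 0, -10, 0.8], [0, 0, 0, 0, 0, -40, 0.8], [0, 0, 0, 0, 0, -50, 0.8], [0, 0, 0, 0, 0, -50, 0.8], [0, 0, 0, 0, 0, -40, 0.8], [0, 0, 0, 0, 0, 0, 0.8]]}}

```text
clock: 29.4
ee_pos: [486.0, -56.0, 206.9]
ee_rot: [-0.022, 1.0, 0.001, 0.002]
contact_force: [-0.2, 0.8, -1.5]
grip_width: 17.1
gripper_force: 0.0
```

```bash
python3 -c "
from bin import *;go('w9')
im=cv2.imread('pics/w9.png');cv2.imwrite('pics/w9c.png',im)"
```

```text
tcp [486.  -56.  206.9] rack (np.float64(-92.5), np.float64(-30.4)) yaw -357.51 [-0.2  0.8 -1.5]
bin rim 224 rack (np.float64(-9.4), np.float64(-32.1)) size [59.9 37.6] angle-2.5 0.7 z 31.3
```

View pics/w9c.png

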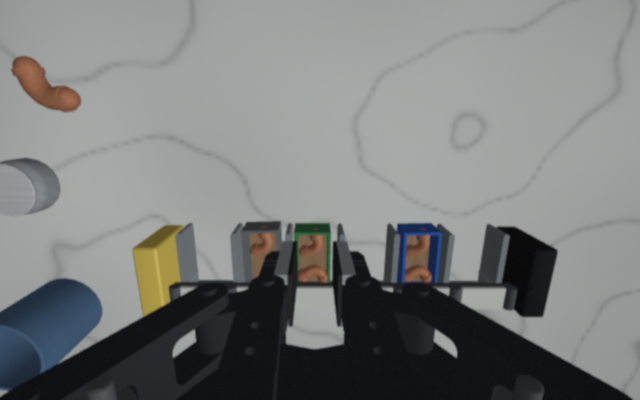

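The green bin sits in the third gap, at (312,250). Its near end is level with the divider noses and with the grey and blue bins, measured at x ≈ −39 mm against the expected −40. Everything else is in place and the arm is clear.

```bash
python3 -c "
from plant import order;print(order.finish_job())"
```

```text
the job is handed in; nothing more can be done
None
```

I slid a fingertip lightly along the rail from pad 1 to pad 3, pushed the green bin fully home in the third gap, and handed the job in at about 29 s with the arm clear; the finger snagged briefly on the first rib (about 6 N sideways), so I leaned it to ride over the ribs.

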